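Refit the sprung roller of a jar-rolling machine

TASK

The black roller has been washed and lies on the drip tray. Put it back in the empty seat of the jar-rolling machine: one end in a cup, press it endwise to squeeze in its sprung pin, swing the other end down in line with the opposite cup and let the spring out gently, so that both pins sit in the cups and the roller stays there by itself. Either way round will do; do not ram it into the machine or let it snap home, and leave the other things where they are.

Things in the scene. Friction and masses are not known exactly. Their poses are not given: they have to be found in the camera images.
- roller: Loose roller, about 0.23 kg (give or take a fifth): black rubber barrel 28 mm in diameter, 110 mm long, a 10 mm steel pin at each end. Origin: barrel centre, on the axis; x runs along the roller towards the short fixed pin. At the start it lies level in two notches 10 mm thick at x = +45 and -45 mm, its middle free for fingers, its axis 45 mm above the table.
- fixed_tip (a point): Tip of the roller's short pin, which is fixed, flat-ended (7 mm wide over its last 2 mm) and stands 14 mm out of the barrel: 69 mm from the roller's origin.
- sprung_root (a point): Where the roller's long pin leaves the barrel, on the axis, 55 mm from the roller's origin. This pin is sprung, with a round tip: free, it stands 30 mm out of the barrel (tip 85 mm from the roller's origin). It goes in by 14 mm at most; how far it is in is not reported. Force: 2.4 N when it starts to move, plus 0.8 N per mm, so 13.6 N at its stop.
- stand: Jar-rolling machine, fixed; white base 220 x 270 x 22 mm, with a housing 52 mm high along its x = 135 to 175 mm. Origin: on the table under the middle of the empty roller seat; base from x = -45 to 175, y = -135 to 135 mm. On it an aluminium carriage (deck 31 mm high) with two end cheeks 10 mm thick, 75 mm high, inner faces nominally at y = +81 and -81 mm, a cup on each.
- seat (a point): Nominal middle of the empty seat, 75 mm above the table; the seat's axis is parallel to the stand's y. The carriage was parked up to 10 mm either way along y, which no reported pose shows: the cheeks and cups all shift with it. It holds still under the forces of this job. The roller sits with its spring pressed in 4 mm and must be pressed in over 10 mm to pass the second cup's mouth.
- cup_left (a point): Nominal centre of the pocket floor of the cup at the stand's +y end (true place: up to 10 mm either way along y). Both cups are alike: steel, 25 mm outside, pocket 15 mm wide and 6 mm deep, mouths facing each other 138 mm apart, pocket floors 150 mm apart.
- cup_right (a point): The same for the cup at the stand's -y end.
- second_roller (a point): Middle of the second roller, 28 mm in diameter, which stays mounted at the stand's x = 100 mm, parallel to the empty seat and at the same height; nominal along y as the cups are.
- rest: Fixed white drip tray 185 x 200 mm with a 12 mm rim and two notched supports 52 mm high that carry the roller. Origin: on the table under the middle of the roller's start; the roller lies along its y axis; the tray reaches from x = -58 to +128 mm.
- flask: bystander: green conical flask 102 mm high, 74 mm wide; origin under its centre
- bowl: bystander: white bowl 110 mm wide, 50 mm high; origin under its centre
- beaker: bystander: glass beaker 56 mm wide, 70 mm high; origin under its centre
- dropper: bystander: green plastic bottle 44 mm wide, 90 mm high; origin under its centre
- scoop: bystander: steel spoon 150 mm long, lying on the table
- vial: bystander: small amber jar 22 mm wide, 45 mm high, standing on the machine's control housing; origin under its centre
- bung: bystander: black rubber bung 26 mm wide, 24 mm high, standing in the drip tray; origin under its centre
Mind the look-alikes: they are no part of the job. What is meant by the roller is not green or purple, and is the larger of those in its own colour.

How it is judged:
By the outcome, as a careful person would: the job done as asked, in the order asked, and still so for the second after the job is handed in, with the robot touching nothing.
It also fails if it takes over 59 s, if anything falls off the work surface, if the arm or the gripper's body presses on something with over 40 N, if the wrist force passes 120 N, or if a joint passes its speed limit or range.

ROBOT

A 6-joint arm with a two-finger parallel gripper is mounted at the origin on the work surface. World frame = base frame: x ahead of the robot, y to its left, z up, the work surface at z = 0. Lengths are in mm, angles in degrees, forces in N, time in s.
With the tool pointing down it reaches from about 300 to 850 mm from the base axis. Payload 4.2 kg.
Tool frame: the origin (TCP) lies between the finger pads; the fingertips stand 22 mm ahead of it and the grasp point (between the pads) lies 3 mm ahead of it; z points along the fingers, y is the direction in which the jaws open and shut (so a half turn about z gives the same grasp; the last joint's range is limited). The gripper opens to 91 mm and grips with 3 to 60 N. Pads are 32 mm wide; open, the fingers measure 118 mm over their backs; the gripper's body (76 mm by 178 mm) begins 60 mm behind the grasp point.
Start: joints at [75.63, 18.312, 89.639, -0, 72.044, -1.146], TCP at [131.536, 559.767, 235.976] pointing down, gripper open.
Joint ranges: [-177.97, 177.97], [-48.28, 115.42], [12.27, 149.76], [-77.06, 257.06], [2.81, 150.46], [-146.56, 146.56]. Speed limits (degrees/s): [147.25, 147.25, 180, 180, 180, 180].

INTERFACE

Orientations are given as [roll, pitch, yaw] about the fixed x, y, z axes, in that order (R = Rz(yaw) Ry(pitch) Rx(roll)).
In Python, from workcell import * gives the robot as it stands.
- The arm moves only by the shell command python3 -m jog 'ROWS' [OPENING] [FORCE]. ROWS is text: rows parted by semicolons, each of 6 numbers parted by spaces: the shift along the tool's x, y, z in units of 0.5 m (1.0 is 0.5 m), then the turn, a rotation vector about the tool's x, y, z in units of pi/2 rad (1.0 is pi/2 rad). A call has 1 to 20 rows; each row is the pose to reach, as a shift and turn from the pose measured when the call began, along the tool's axes at that moment; what a row does not reach only later rows make up. A row lasts 1/12 s, in which the tool goes at most 41.7 mm and 7.16 degrees, less where a joint would pass 70% of its speed; a pose out of reach is approached as far as the arm can. A call with a number of a shift or a turn outside -1 to 1 is refused whole. A call with a gripper value outside its range is refused whole. OPENING is the opening, from -1 (shut) to 1 (fully open), set as the call begins (- or left out, the last holds). The fingers move at their own pace and stop on an object; FORCE is the grip in N (left out, the last holds). Time passes only in rows, so rows that repeat a pose let the fingers close. It gives the time, the measured TCP pose, the force and the opening at its end, in the units of the state.
- state(): the state, without advancing time (a new reading comes with each control period).
- grab_frame(name): name is "scene" or "side" or "wrist"; returns the picture (480x640x3 uint8, red, green, blue); there is no depth.
- calibration(name): a dict with "mtx" (3x3 intrinsics, pixels), "distortion" ([k1, k2, p1, p2, k3] as OpenCV has them; the pictures are not rectified), "rvec" (rotation vector, rad) and "tvec" (3), from world to camera coordinates, as OpenCV has them. Camera axes: x right, y down, z forward; pixel columns grow to the right and rows downward; lengths in mm; the calibration is good to about 2 mm. A picture is of the moment at which its call begins: read the wrist's pose just before it. calibration takes no time and is no camera call; for the wrist camera it gives the pose at the moment of the call.
- job_done(): hands the job in, once; it reports no verdict.
Trained networks look in the newest picture that a camera, given by its name, has taken for a name from the list of things; names that differ only in an ending like _2 or _b are one class to them, and where a whole thing is asked for, a point or a joint stands for the part that bears it (a point fixed in the world has none). Each returns a list of dicts, best first, with "confidence" (0 to 1); they miss things now and then, are a little off and sometimes report something else, mostly with a low value. They report only what shows in the picture. A call takes as long as a camera call. They do not tell look-alikes from the thing itself.
- spot_in(query, camera): "rect" ([left, top, right, bottom] in pixels, round what is visible of it).
- tip_of(query, camera): "location" ([column, row] in pixels: a listed point, or the origin of a listed thing).
The state is a dict: "time_s": time; "qpos": joint angles; "qvel": joint speeds; "effort": joint torques, N m; "ee_pos": TCP position; "ee_rot": TCP orientation; "force": force on the tool from outside, world axes, zero at the start; "torque": the same for the moment, N m; "gripper_width": finger opening in mm.
Only numpy, scipy, OpenCV 4.12 (cv2) and the standard library are available. Lean on these libraries where they do the work, as an engineer would, in place of code of your own. Each camera call takes 0.05 s, during which the arm holds its last target. There are 200 camera calls.

## Working session

There is one attempt and no reset: what is moved stays moved. The work goes in short steps, Python scripts to look and compute and a shell command to move; the robot and the scene stay as the last step left them, time stands still between calls to the robot, and variables do not carry over. Pictures are saved under pics/ and viewed, about 8 in all and at most 12, crops included, and the job is handed in when it is done.

```bash
mkdir -p pics; ls
cat > h.py <<'E'
from workcell import *
import numpy as np, cv2
from scipy.spatial.transform import Rotation as Ro
def ray(cal,px):
    K=np.array(cal["mtx"],float);D=np.array(cal["distortion"],float)
    u=cv2.undistortPoints(np.array([[px]],float),K,D)[0,0]
    R=cv2.Rodrigues(np.array(cal["rvec"],float))[0];t=np.array(cal["tvec"],float).ravel()
    return -R.T@t, R.T@np.array([u[0],u[1],1.])
def atz(cal,px,z):
    o,d=ray(cal,px);return o+d*(z-o[2])/d[2]
def proj(cal,P):
    return cv2.projectPoints(np.array(P,float).reshape(-1,1,3),np.array(cal["rvec"],float),np.array(cal["tvec"],float),np.array(cal["mtx"],float),np.array(cal["distortion"],float))[0].reshape(-1,2)
def tri(obs):
    A=np.zeros((3,3));b=np.zeros(3)
    for cal,px in obs:
        o,d=ray(cal,px);d=d/np.linalg.norm(d);M=np.eye(3)-np.outer(d,d);A+=M;b+=M@o
    return np.linalg.solve(A,b)
def save(im,n): cv2.imwrite(f"pics/{n}.png",im[...,::-1])
def goto(pos,rot):
    "shift (0.5 m units) and rotvec (pi/2 units) from present pose to target"
    s=state();R=Ro.from_euler('xyz',s["ee_rot"],degrees=True)
    d=R.inv().apply(np.array(pos)-s["ee_pos"])/500
    w=(R.inv()*Ro.from_euler('xyz',rot,degrees=True)).as_rotvec()/(np.pi/2)
    return np.round(d,4),np.round(w,4)
E
python3 - <<'E'
from h import *
print(state())
ims=[]
for c in("scene","side"):
    im=grab_frame(c);save(im,c+"0");ims.append(im);cal=calibration(c);
    for q in["roller","fixed_tip","sprung_root","stand","seat","cup_left","cup_right","second_roller","rest"]:
        r=tip_of(q,c);print(c,q,[(np.round(x["location"]),round(x["confidence"],2),np.round(atz(cal,x["location"],dict(roller=45,fixed_tip=45,sprung_root=45,stand=0,rest=0).get(q,75)))) for x in r[:4]])
E
```

```text
pics
{'time_s': 0.0, 'qpos': array([ 7.56287506e+01,  1.83532160e+01,  8.97054070e+01,  1.86932069e-04,
        7.20432584e+01, -1.14834341e+00]), 'qvel': array([ 0.04170633,  0.02369866,  0.0352789 , -0.00918325, -0.12033926,
       -0.00967944]), 'effort': array([ 1.39941691e-03, -4.12469566e+01, -2.31966072e+01,  7.28154788e-02,
        4.58743132e-02, -1.43839202e-04]), 'ee_pos': array([131.43502496, 559.31091897, 235.1112212 ]), 'ee_rot': array([-1.79898143e+02, -2.21949583e-03,  1.66777034e+02]), 'force': array([ 1.07189233, -0.37327335, -0.0623225 ]), 'torque': array([0.00793085, 0.01908535, 0.03987967]), 'gripper_width': 91.27475161236552}
scene roller [(array([214., 298.]), 0.95, array([ 793., -165.,   45.])), (array([249., 220.]), 0.85, array([ 498., -203.,   45.])), (array([236., 190.]), 0.62, array([ 370., -298.,   45.])), (array([286., 194.]), 0.53, array([ 343., -149.,   45.]))]
scene fixed_tip [(array([240., 283.]), 0.79, array([ 732., -128.,   45.])), (array([241., 186.]), 0.71, array([ 347., -292.,   45.])), (array([299., 191.]), 0.6, array([ 319., -114.,   45.])), (
[... 1502 characters left out ...]
, 376.]), 0.67, array([ 359., -365.,   45.])), (array([338., 318.]), 0.56, array([ 510., -256.,   45.]))]
side stand [(array([285., 189.]), 0.95, array([467., 248.,   0.]))]
side seat [(array([284., 174.]), 0.91, array([466., 227.,  75.]))]
side cup_left [(array([355., 242.]), 0.69, array([597., -70.,  75.])), (array([275., 159.]), 0.66, array([450., 305.,  75.]))]
side cup_right [(array([289., 189.]), 0.76, array([468., 158.,  75.]))]
side second_roller [(array([318., 166.]), 0.68, array([569., 243.,  75.])), (array([286., 194.]), 0.32, array([458., 143.,  75.]))]
side rest [(array([327., 309.]), 0.68, array([ 500., -199.,    0.])), (array([364., 298.]), 0.55, array([ 595., -186.,    0.]))]
```

View pics/scene0.png

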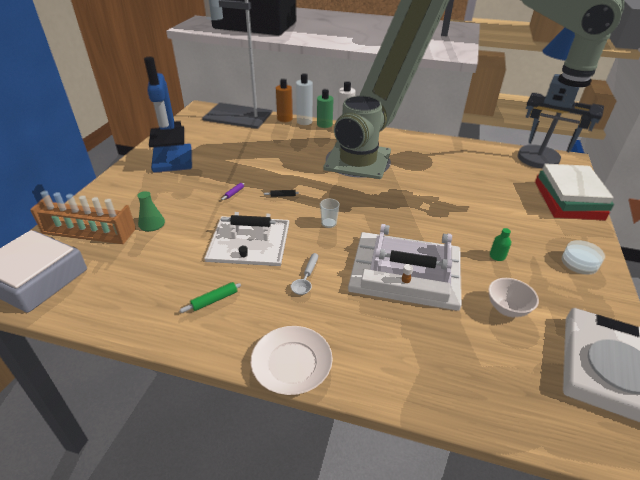

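View pics/side0.png

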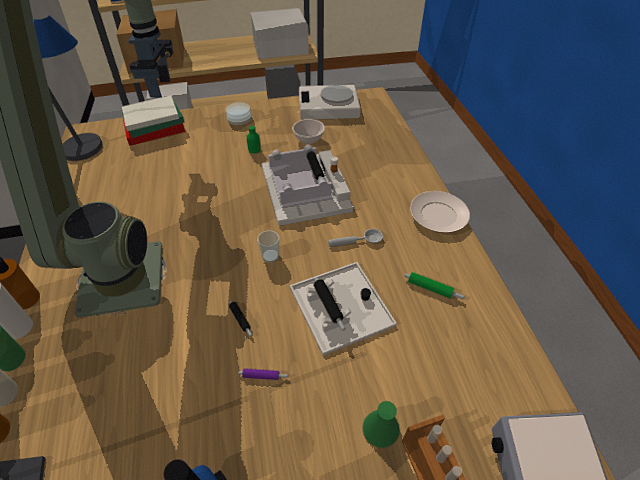

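The candidates in the scene view:
- black roller on the tray (249,220)
- small black one on the table (283,194)
- purple one (235,191)
- green one (210,298)
- mounted second roller (413,260)

By the description it is the tray one, which is black and the larger of the loose black ones. Its fixed pin faces +y. I'll pass over the machine first for a wrist look.

Run:
```python
from h import *
print(goto([440,240,330],[180,0,90]))
c=calibration("wrist");R=cv2.Rodrigues(np.array(c["rvec"],float))[0];o=-R.T@np.array(c["tvec"]).ravel()
s=state();T=Ro.from_euler('xyz',s["ee_rot"],degrees=True)
print("cam in tool",T.inv().apply(o-s["ee_pos"]),"dir",T.inv().apply(R[2]),np.array(c["mtx"])[0,0])
```

```text
(array([-0.7469, -0.4814, -0.1881]), array([ 1.000e-04, -0.000e+00,  8.531e-01]))
cam in tool [  67.07760916   -0.6679811  -149.20772228] dir [-2.36799697e-01 -6.06669359e-05  9.71558490e-01] 344.1220803249769
```

```bash
python3 -m jog '-0.7469 -0.4814 -0.1881 0 0 0.853;-0.7469 -0.4814 -0.1881 0 0 0.853;-0.7469 -0.4814 -0.1881 0 0 0.853;-0.7469 -0.4814 -0.1881 0 0 0.853;-0.7469 -0.4814 -0.1881 0 0 0.853;-0.7469 -0.4814 -0.1881 0 0 0.853;-0.7469 -0.4814 -0.1881 0 0 0.853;-0.7469 -0.4814 -0.1881 0 0 0.853;-0.7469 -0.4814 -0.1881 0 0 0.853;-0.7469 -0.4814 -0.1881 0 0 0.853;-0.7469 -0.4814 -0.1881 0 0 0.853;-0.7469 -0.4814 -0.1881 0 0 0.853;-0.7469 -0.4814 -0.1881 0 0 0.853;-0.7469 -0.4814 -0.1881 0 0 0.853;-0.7469 -0.4814 -0.1881 0 0 0.853' 1
python3 - <<'E'
from h import *
s=state();cal=calibration("wrist");im=grab_frame("wrist");save(im,"w1")
for q,z in dict(stand=0,seat=75,cup_left=75,cup_right=75,second_roller=75).items():
    print(q,[(np.round(x["location"]),round(x["confidence"],2),np.round(atz(cal,x["location"],z),1)) for x in tip_of(q,"wrist")[:3]])
print(s["time_s"],s["ee_pos"],s["ee_rot"],s["force"])
np.savez("w1.npz",**{k:np.array(v,float) for k,v in cal.items() if k in("mtx","distortion","rvec","tvec")})
E
```

```text
time_s: 2.25
ee_pos: [439.1, 240.7, 329.6]
ee_rot: [-179.9, -0.0, 90.1]
force: [-0.3, -0.8, -0.2]
gripper_width: 91.0
stand [(array([333., 209.]), 0.97, array([458.6, 240.9,   0. ])), (array([283.,  24.]), 0.71, array([394.7, 469.2,   0. ]))]
seat [(array([335., 226.]), 0.67, array([458.3, 231.3,  75. ])), (array([336., 156.]), 0.21, array([458.7, 311.4,  75. ]))]
cup_left [(array([334., 155.]), 0.61, array([455.3, 312.7,  75. ]))]
cup_right [(array([338., 282.]), 0.84, array([462.2, 161.1,  75. ]))]
second_roller [(array([419., 218.]), 0.75, array([557.7, 241.1,  75. ]))]
2.25 [439.09815426 240.71238256 329.64485986] [-1.79939273e+02 -2.78146590e-03  9.01143738e+01] [-0.34264356 -0.82060647 -0.18828056]
```

View pics/w1.png

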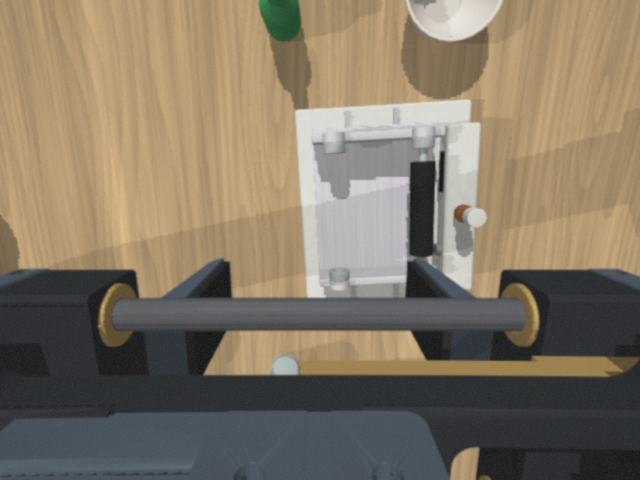

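Run:
```python
import cv2
im=cv2.imread("pics/w1.png");cv2.imwrite("pics/w1c.png",cv2.resize(im[95:305,285:485],None,fx=2.85,fy=2.85,interpolation=cv2.INTER_CUBIC))
```

```text
(no output)
```

View pics/w1c.png

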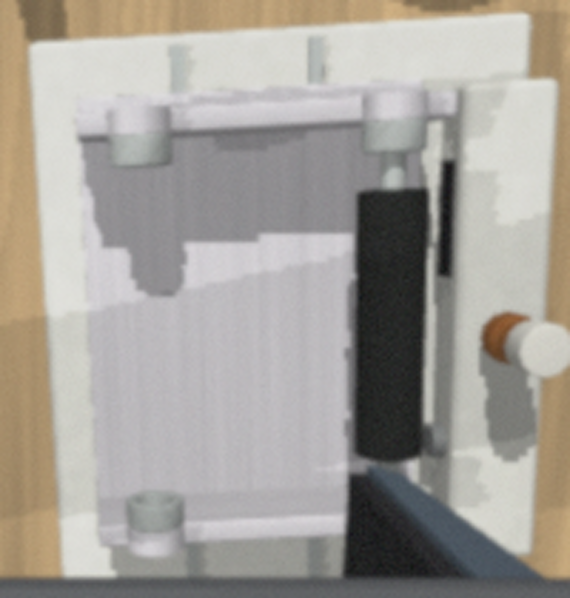

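Seen in the crop: left cup mouth centred at about (334,152), right cup mouth at (339.5,272), and the mounted roller's barrel spanning rows 162–255. The seat is empty. Next I fit the stand pose and carriage shift to these points.

```bash
cat > fit.py <<'E'
from h import *
from scipy.optimize import least_squares
cal=dict(np.load("w1.npz"))
M=[(-45,135,22,0,32,44),(175,135,22,0,528,15),(-12.5,69,75,1,110,163),(12.5,69,75,1,171,162),(-12.5,-69,75,1,127,505),(12.5,-69,75,1,184,503),(0,-69,62.5,1,155,490),
(86,55,75,1,358,192),(114,55,75,1,426,189),(86,-55,75,1,356,455),(114,-55,75,1,421,457)]
M=np.array(M,float);px=M[:,4:]/2.85+[285,95]
def f(p):
    c,s=np.cos(p[2]),np.sin(p[2]);x=M[:,0];y=M[:,1]+p[3]*M[:,3]
    return proj(cal,np.c_[p[0]+c*x-s*y,p[1]+s*x+c*y,M[:,2]])-px
r=least_squares(lambda p:f(p).ravel(),[462,240,0.04,0],x_scale=[1,1,.01,1],loss="soft_l1")
print(r.x[:2],np.degrees(r.x[2]),r.x[3]);print(np.round(f(r.x),1).tolist())
E
python3 fit.py; python3 -c "
from h import *
print(goto([500,-215,220],[180,0,100]))"
```

```text
[460.92674927 234.30952088] 3.221633409215506 10.658409634495813
[[-1.7, 0.4], [2.5, -0.3], [-0.1, 2.5], [0.6, 1.6], [-0.4, -1.6], [-0.1, -2.0], [-0.7, 0.1], [-0.1, 0.1], [0.8, -0.3], [-0.3, 0.8], [0.1, -1.1]]
(array([-0.9114,  0.1195,  0.2198]), array([-1.000e-04, -1.000e-04, -1.101e-01]))
```

```bash
python3 -m jog '-1 0.12 0.2 0 0 -0.11;-1 0.12 0.2 0 0 -0.11;-1 0.12 0.2 0 0 -0.11;-1 0.12 0.2 0 0 -0.11;-1 0.12 0.2 0 0 -0.11;-1 0.12 0.2 0 0 -0.11;-1 0.12 0.2 0 0 -0.11;-1 0.12 0.2 0 0 -0.11;-1 0.12 0.2 0 0 -0.11;-1 0.12 0.2 0 0 -0.11;-1 0.12 0.2 0 0 -0.11;-1 0.12 0.2 0 0 -0.11;-1 0.12 0.2 0 0 -0.11;-1 0.12 0.2 0 0 -0.11;-1 0.12 0.2 0 0 -0.11;-1 0.12 0.2 0 0 -0.11'
python3 - <<'E'
from h import *
s=state();cal=calibration("wrist");im=grab_frame("wrist");save(im,"w2")
for q,z in dict(roller=45,fixed_tip=45,sprung_root=45,rest=0).items():
    print(q,[(np.round(x["location"]),round(x["confidence"],2),np.round(atz(cal,x["location"],z),1)) for x in tip_of(q,"wrist")[:3]])
print(s["time_s"],s["ee_pos"],s["ee_rot"])
np.savez("w2.npz",**{k:np.array(v,float) for k,v in cal.items() if k in("mtx","distortion","rvec","tvec")})
E
```

```text
time_s: 3.88
ee_pos: [500.3, -258.1, 230.1]
ee_rot: [-180.0, -0.1, 100.0]
force: [-0.5, -0.1, -0.9]
gripper_width: 91.0
roller [(array([326., 174.]), 0.86, array([ 497.3, -204.4,   45. ])), (array([150., 261.]), 0.83, array([ 338.4, -319.5,   45. ])), (array([572., 206.]), 0.71, array([ 735.7, -192.7,   45. ]))]
fixed_tip [(array([537., 151.]), 0.81, array([ 686.8, -149.5,   45. ])), (array([109., 243.]), 0.69, array([ 297.6, -307.5,   45. ])), (array([321.,  94.]), 0.65, array([ 480.5, -135.3,   45. ]))]
sprung_root [(array([328., 226.]), 0.97, array([ 508.1, -252.5,   45. ])), (array([139., 154.]), 0.96, array([ 322. , -216.4,   45. ])), (array([183., 276.]), 0.95, array([ 372.4, -329.5,   45. ]))]
rest [(array([326., 170.]), 0.9, array([ 498.2, -201.3,    0. ]))]
3.8833 [ 500.30070076 -258.06815251  230.08503924] [-1.79994961e+02 -5.56600670e-02  1.00034552e+02]
```

View pics/w2.png

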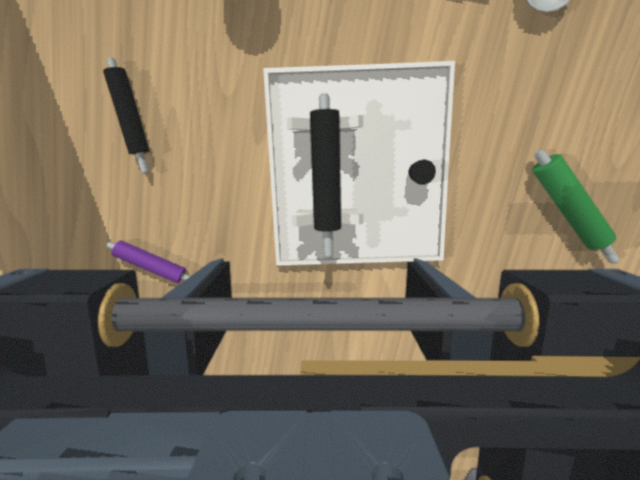

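The tray roller shows a black barrel from (325,109) to (327,231). Its short pin is at the top (324,95) and the long sprung pin at the bottom (328,258). The other black one at (125,110) is thinner and lies on the table, so the choice holds.

Run:
```python
from h import *
cal=dict(np.load("w2.npz"))
a=atz(cal,(324.5,95),45);b=atz(cal,(328,258),45);e=atz(cal,(325,109.5),59);g=atz(cal,(327,230.5),59)
print(a,b,np.linalg.norm(a-b),e,g,np.linalg.norm(e-g),(e+g)/2)
d=a-b;yaw=np.degrees(np.arctan2(d[1],d[0]));print(yaw)
u=d/np.linalg.norm(d);c=a-69*u;print(c)
im=cv2.imread("pics/w2.png");cv2.imwrite("pics/w2c.png",cv2.resize(im[55:275,260:460],None,fx=2.5,fy=2.5,interpolation=cv2.INTER_CUBIC))
m=(e+g)/2; c=[m[0],m[1]]
print(goto([c[0],c[1],100],[180,0,yaw]),goto([c[0],c[1],48],[180,0,yaw]))
```

```text
[ 483.4936263 -135.6538573   45.       ] [ 514.28423534 -285.23044934   45.        ] 152.71286288150168 [ 486.19262309 -149.50294911   59.        ] [ 507.3296507  -254.91128824   59.        ] 107.5067062745976 [ 496.7611369  -202.20711868   59.        ]
101.63195400532365
[ 497.4056962  -203.23680124   45.        ]
(array([0.1116, 0.0121, 0.261 ]), array([ 0.0004,  0.0002, -0.0171])) (array([0.1116, 0.012 , 0.365 ]), array([ 0.0004,  0.0002, -0.0171]))
```

View pics/w2c.png

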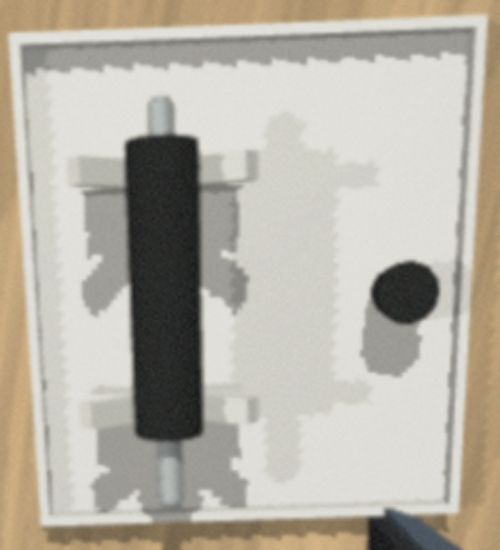

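```bash
python3 -m jog '0.056 0.006 0.1 0 0 -0.01;0.112 0.012 0.2 0 0 -0.017;0.112 0.012 0.261 0 0 -0.017;0.112 0.012 0.261 0 0 -0.017;0.112 0.012 0.29 0 0 -0.017;0.112 0.012 0.32 0 0 -0.017;0.112 0.012 0.345 0 0 -0.017;0.112 0.012 0.36 0 0 -0.017;0.112 0.012 0.365 0 0 -0.017;0.112 0.012 0.365 0 0 -0.017;0.112 0.012 0.365 0 0 -0.017' && python3 -m jog '0 0 0 0 0 0;0 0 0 0 0 0;0 0 0 0 0 0;0 0 0 0 0 0;0 0 0 0 0 0;0 0 0 0 0 0;0 0 0 0 0 0;0 0 0 0 0 0' -1 20 && python3 -m jog '0 0 0 0 0 0;0 0 0 0 0 0;0 0 0 0 0 0;0 0 0 0 0 0' -1 50
```

```text
time_s: 5.05
ee_pos: [497.2, -202.1, 48.6]
ee_rot: [179.9, 0.1, 101.6]
force: [-0.2, -0.5, 0.7]
gripper_width: 91.3
time_s: 5.72
ee_pos: [497.2, -202.1, 48.6]
ee_rot: [179.9, 0.1, 101.6]
force: [0.8, 0.1, -0.5]
gripper_width: 40.6
time_s: 6.05
ee_pos: [497.7, -202.1, 48.7]
ee_rot: [179.9, 0.1, 101.6]
force: [1.4, 0.3, -1.0]
gripper_width: 27.4
```

```bash
cat >> h.py <<'E'
C=np.array([460.3,244.9]);PSI=3.22;TX=-85.5;TZ=3.6
def pose(s,zt,th,lat=0,tx=None):
    "TCP pos, rpy with the (free) sprung tip at s along the seat axis from its centre"
    tx=TX if tx is None else tx
    p=np.radians(PSI);x=np.array([np.cos(p),np.sin(p)]);y=np.array([-x[1],x[0]])
    tip=np.r_[C+s*y+lat*x,zt];rpy=[180,-th,90+PSI]
    return tip-Ro.from_euler('xyz',rpy,degrees=True).apply([tx,0,TZ]),rpy
E
python3 - <<'E'
from h import *
p,r=pose(-48,125,15);print(p,r,goto(p,r))
E
```

```text
[458.40960295 278.50177582 150.60636133] [180, -15, 93.22] (array([ 0.957 ,  0.1174, -0.2049]), array([-0.0106,  0.1672,  0.0932]))
```

```bash
python3 -m jog '0 0 -0.03 0 0 0;0 0 -0.08 0 0 0;0 0 -0.15 0 0 0;0 0 -0.22 0 0 0;0.04 0 -0.28 0 0 0;0.1 0.01 -0.3 0 0 0;0.17 0.02 -0.3 0 0.02 0.01;0.25 0.03 -0.3 0 0.04 0.02;0.33 0.04 -0.3 0 0.06 0.03;0.41 0.05 -0.3 0 0.08 0.04;0.49 0.06 -0.3 -0.005 0.1 0.05;0.57 0.07 -0.3 -0.005 0.12 0.06;0.65 0.08 -0.3 -0.01 0.14 0.07;0.73 0.09 -0.3 -0.01 0.15 0.08;0.81 0.1 -0.3 -0.01 0.16 0.09;0.88 0.11 -0.3 -0.01 0.167 0.093;0.93 0.117 -0.28 -0.01 0.167 0.093;0.957 0.117 -0.25 -0.01 0.167 0.093;0.957 0.117 -0.21 -0.01 0.167 0.093;0.957 0.117 -0.205 -0.01 0.167 0.093'
python3 -m jog '0 0 0 0 0 0;0 0 0 0 0 0;0 0 0 0 0 0'
python3 - <<'E'
from h import *
s=state();cal=calibration("wrist");im=grab_frame("wrist");save(im,"w3")
print(s["time_s"],s["ee_pos"],s["ee_rot"],s["force"],s["gripper_width"])
np.savez("w3.npz",**{k:np.array(v,float) for k,v in cal.items() if k in("mtx","distortion","rvec","tvec")})
for c in("scene","side"): save(grab_frame(c),c+"3")
a=cv2.imread("pics/w3.png")[:300,170:570];b=cv2.resize(cv2.imread("pics/scene3.png")[190:310,340:480],None,fx=3,fy=3,interpolation=cv2.INTER_CUBIC);d=cv2.resize(cv2.imread("pics/side3.png")[120:240,250:370],None,fx=3,fy=3,interpolation=cv2.INTER_CUBIC)
o=np.zeros((600,800,3),np.uint8);o[:225,:400]=a[75:];o[:360,400:]=cv2.resize(b[:, :400],(400,360));o[230:590,20:380]=d
cv2.imwrite("pics/m3.png",o)
E
```

```text
time_s: 7.72
ee_pos: [455.1, 278.0, 146.9]
ee_rot: [-179.5, -14.8, 93.3]
force: [-1.7, -1.1, -2.3]
gripper_width: 27.2
time_s: 7.97
ee_pos: [455.5, 277.6, 147.6]
ee_rot: [-179.5, -14.8, 93.2]
force: [-0.5, 0.2, -2.2]
gripper_width: 27.2
7.9667 [455.54914889 277.61626931 147.56492974] [-179.5373716   -14.7860934    93.24131391] [-0.52011818  0.22350304 -2.24532971] 27.209367209481268
```

View pics/m3.png

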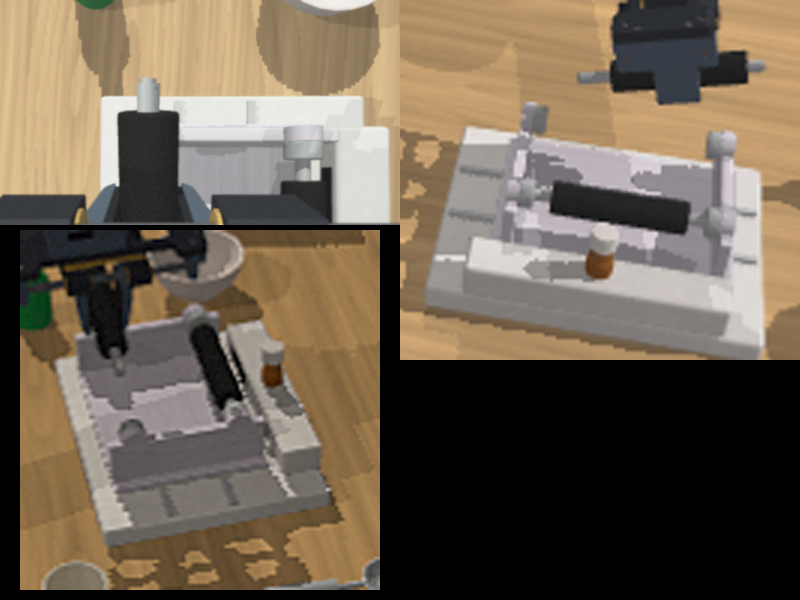

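The roller is held, tilted with its fixed end up, and hovers over the empty seat. The sprung tip is at scene (400,216) and side (284,167), and the fixed tip is at wrist (318,155). I'll check these numerically.

Run:
```python
from h import *
s=state();R=Ro.from_euler('xyz',s["ee_rot"],degrees=True);w=dict(np.load("w3.npz"));sc=calibration("scene");sd=calibration("side")
T=lambda v:R.apply(v)+s["ee_pos"]
print("pred wrist fixed tip",proj(w,T([68.5,0,3.6])),"barrel end top edges",proj(w,[T([54.5,14,3.6]),T([54.5,-14,3.6])]))
tip=T([-85.5,0,3.6]);print("tip pred",tip,proj(sc,tip),proj(sd,tip))
t=tri([(sc,(399.7,215.7)),(sd,(283.7,166.7))]);print("tri",t,"in tool",R.inv().apply(t-s["ee_pos"]))
p=np.radians(PSI);y=np.array([-np.sin(p),np.cos(p)])
for q in(-69,-75):print("right cup",q,proj(sc,np.r_[C+q*y,75]),proj(sd,np.r_[C+q*y,75]))
print("left cup",proj(sc,np.r_[C+72*y,75]))
# brightness profile for the fixed pin in the wrist picture
im=cv2.imread("pics/w3.png",0).astype(int);print(im[150:160:3,300:340:2]);print(im[140:200:3,318])
print(goto(*pose(-48,125,15)),goto(*pose(-48,75,15)))
```

```text
pred wrist fixed tip [[321.18955575 153.86269166]] barrel end top edges [[353.07511104 186.96775407]
 [289.1623516  186.96266445]]
tip pred [460.39511    196.17812488 122.56174317] [[397.45636186 215.37322654]] [[282.89991725 167.83360713]]
tri [462.72988479 201.34162124 123.3027284 ] in tool [-80.45493413   2.62826454   4.14905629]
right cup -69 [[387.33820213 229.32809427]] [[286.29900917 185.46549193]]
right cup -75 [[385.06089036 228.99040563]] [[286.74848658 186.82143098]]
left cup [[442.00728133 237.42628597]]
[[178 181 176 170 174 185 184 187 188 188 184 184 192 190 186 184 188 193
  191 184]
 [178 180 174 170 167 175 188 201 193 188 175 159 156 172 187 185 188 195
  191 185]
 [179 177 174 171 168 173 190 201 196 188 173 153 134 159 184 184 191 192
  189 187]
 [182 179 172 172 178 191 203 201 193 190 179 163 150 142 132 169 191 194
  189 184]]
[189 187 185 188 188 190 191 191 191 190 189 190 188 188 188 188  66  46
  48  42]
(array([ 0.0025,  0.0053, -0.005 ]), array([-0.0046,  0.0021,  0.0004])) (array([-0.0231,  0.006 ,  0.0917]), array([-0.0046,  0.0021,  0.0004]))
```

```bash
python3 -m jog '-0.006 0.003 0.02 -0.0046 0.002 0;-0.012 0.006 0.05 -0.0046 0.002 0;-0.018 0.008 0.075 -0.0046 0.002 0;-0.0231 0.008 0.09 -0.0046 0.002 0;-0.0231 0.008 0.092 -0.0046 0.002 0;-0.0231 0.008 0.092 -0.0046 0.002 0;-0.0231 0.008 0.092 -0.0046 0.002 0'
python3 - <<'E'
from h import *
s=state();print(s["ee_pos"],s["ee_rot"],s["force"],pose(-48,75,15,0.9)[0])
im=[grab_frame(c) for c in("scene","side")]
a=cv2.resize(im[0][205:260,370:460],None,fx=8,fy=5,interpolation=cv2.INTER_CUBIC)
b=cv2.resize(im[1][140:215,255:335],None,fx=5,fy=5,interpolation=cv2.INTER_CUBIC)
o=np.zeros((600,800,3),np.uint8);a=cv2.resize(im[0][205:260,370:460],None,fx=4.4,fy=4.4,interpolation=cv2.INTER_CUBIC)
o[:a.shape[0],:a.shape[1]]=a;o[:375,400:]=b
w=grab_frame("wrist");o[300:300+225,:400]=w[75:300,170:570];save(o,"m4");save(w,"w4")
print(goto(*pose(-48,75,15,0.9)),goto(*pose(-62,75,15,.9)))
E
```

```text
time_s: 8.7
ee_pos: [460.0, 278.7, 101.2]
ee_rot: [179.9, -15.0, 93.3]
force: [-0.4, -0.3, -1.7]
gripper_width: 27.3
[459.98606928 278.74603309 101.19935923] [179.91157211 -15.02220748  93.26091257] [-0.3930383  -0.28152853 -1.682211  ] [459.30818205 278.55232884 100.60636133]
(array([-0.0007, -0.0012,  0.0012]), array([ 0.001 , -0.0003,  0.0006])) (array([-0.0278, -0.0013, -0.0061]), array([ 0.001 , -0.0003,  0.0006]))
```

View pics/m4.png

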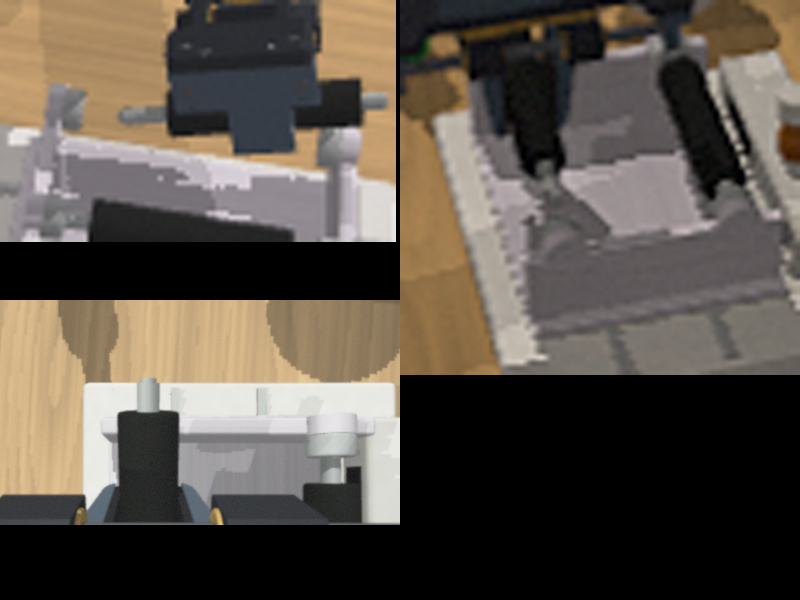

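In the combined view, the tip is just in front of the right cup (scene tip 398,231, cup mouth 389,228; side tip 284,177, mouth 286,186). Before inserting I'll take one zoom with the model overlaid.

Run:
```python
from h import *
s=state();R=Ro.from_euler('xyz',s["ee_rot"],degrees=True);o=np.zeros((600,800,3),np.uint8)
p=np.radians(PSI);x=np.r_[np.cos(p),np.sin(p),0];y=np.array([-x[1],x[0],0]);c0=np.r_[C,75]
for i,(c,u,v) in enumerate([("scene",375,214),("side",265,158)]):
    im=grab_frame(c);cal=calibration(c);k=12;W=33
    b=cv2.resize(im[v:v+45,u:u+W],None,fx=k,fy=k,interpolation=cv2.INTER_CUBIC)
    t=np.linspace(0,2*np.pi,60)[:,None]
    for P,col in[(c0-69*y+12.5*(np.cos(t)*x+np.sin(t)*[0,0,1]),(255,0,0)),(c0-81*y+12.5*(np.cos(t)*x+np.sin(t)*[0,0,1]),(255,160,0)),(R.apply([[-85.5,-.9,3.6],[-55.5,-.9,3.6]])+s["ee_pos"],(0,255,0)),(R.apply(np.c_[0*t-55.5,-.9+14*np.cos(t),3.6+14*np.sin(t)])+s["ee_pos"],(0,255,255))]:
        q=((proj(cal,P)-[u,v]+.5)*k).astype(np.int32);cv2.polylines(b,[q],False,col,1)
    o[:540,i*400:i*400+396]=b
save(o,"m5")
```

```text
(no output)
```

View pics/m5.png

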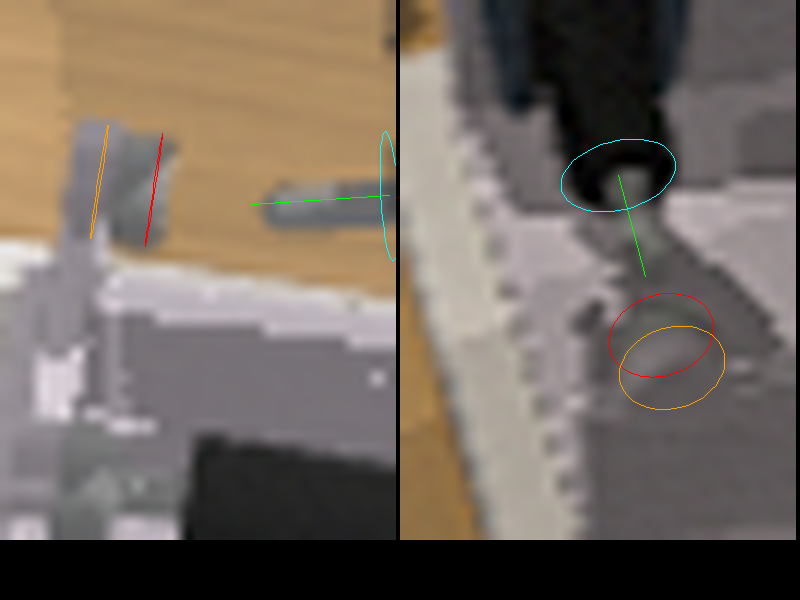

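The overlay agrees in both views: tip and cup share the same small offset, about 0.8 px in the scene, so the relative line-up is good. Next I advance to the mouth.

```bash
python3 -m jog '-0.01 -0.0013 -0.0015 0.001 0 0;-0.02 -0.0013 -0.004 0.001 0 0;-0.028 -0.0013 -0.006 0.001 0 0;-0.034 -0.0013 -0.0077 0.001 0 0;-0.039 -0.0013 -0.009 0.001 0 0;-0.039 -0.0013 -0.009 0.001 0 0;-0.039 -0.0013 -0.009 0.001 0 0'
python3 - <<'E'
from h import *
s=state();print(s["ee_pos"],s["force"],pose(-68,75,15,.9)[0]);print(goto(*pose(-72,75,15,.9)),goto(*pose(-74,75,15,.9)))
E
```

```text
time_s: 9.53
ee_pos: [460.3, 258.5, 100.3]
ee_rot: [-180.0, -15.0, 93.2]
force: [0.8, -0.8, -2.8]
gripper_width: 27.2
[460.27295257 258.51308667 100.34197844] [ 0.8301684  -0.76368969 -2.80174208] [460.43158251 258.58390448 100.60636133]
(array([-0.0075,  0.0003, -0.0026]), array([-0.0002, -0.0002,  0.0003])) (array([-0.0113,  0.0003, -0.0036]), array([-0.0002, -0.0002,  0.0003]))
```

```bash
python3 -m jog '-0.002 0.0003 -0.001 0 0 0;-0.004 0.0003 -0.0015 0 0 0;-0.006 0.0003 -0.002 0 0 0;-0.0075 0.0003 -0.0026 0 0 0;-0.0075 0.0003 -0.0026 0 0 0;-0.0075 0.0003 -0.0026 0 0 0' && python3 -m jog '-0.002 0 -0.0005 0 0 0;-0.004 0 -0.001 0 0 0;-0.004 0 -0.001 0 0 0;-0.004 0 -0.001 0 0 0'; python3 -c "
from h import *
print(state()['ee_pos'],pose(-74,75,15,.9)[0])"
```

```text
time_s: 10.03
ee_pos: [460.7, 254.6, 100.6]
ee_rot: [-180.0, -15.0, 93.2]
force: [1.2, -0.5, -2.3]
gripper_width: 27.0
time_s: 10.37
ee_pos: [460.8, 252.5, 100.6]
ee_rot: [-180.0, -15.0, 93.2]
force: [0.9, 1.0, -1.9]
gripper_width: 26.9
[460.75247296 252.46745426 100.56925654] [460.76860265 252.59337717 100.60636133]
```

```bash
python3 -m jog '-0.002 0 -0.0005 0 0 0;-0.004 0 -0.001 0 0 0;-0.004 0 -0.001 0 0 0;-0.004 0 -0.001 0 0 0'&& python3 -m jog '-0.002 0 -0.0005 0 0 0;-0.004 0 -0.001 0 0 0;-0.004 0 -0.001 0 0 0;-0.004 0 -0.001 0 0 0';python3 -m jog '0 0 0 0 0 0'
```

```text
time_s: 10.7
ee_pos: [460.9, 250.8, 100.7]
ee_rot: [-180.0, -15.1, 93.2]
force: [-0.1, 3.9, -1.8]
gripper_width: 27.0
time_s: 11.03
ee_pos: [461.1, 249.0, 100.7]
ee_rot: [-180.0, -15.1, 93.2]
force: [-0.4, 5.2, -3.5]
gripper_width: 27.5
time_s: 11.12
ee_pos: [461.1, 249.3, 100.7]
ee_rot: [-180.0, -15.1, 93.2]
force: [0.3, 5.6, -2.5]
gripper_width: 27.5
```

Contact comes at TCP y≈252.7, about s=-74. The force follows the spring law (3.9 N at 1.9 mm, 5.4 N at 3.5 mm), so this fits the pocket floor and not the rim. Next I press to about 12 mm.

```bash
cat >> h.py <<'E'
SF=-74.0
def sw(d,th,dz=0,lat=.9):
    t=np.radians(th);return pose(SF-d*np.cos(t),75+dz-d*np.sin(t),th,lat)
E
python3 - <<'E'
from h import *
for d in(5,7,9,10.5,12):print(d,sw(d,15)[0],*goto(*sw(d,15)))
E
```

```text
5 [461.03988303 247.77137297  99.31226611] [-0.0037 -0.0002  0.0019] [-0.0001 -0.0015 -0.0006]
7 [461.14839518 245.84257129  98.79462802] [-0.0077 -0.0002  0.0019] [-0.0001 -0.0015 -0.0006]
9 [461.25690733 243.91376961  98.27698992] [-0.0117 -0.0002  0.0019] [-0.0001 -0.0015 -0.0006]
10.5 [461.33829145 242.46716835  97.88876136] [-0.0147 -0.0002  0.0019] [-0.0001 -0.0015 -0.0006]
12 [461.41967556 241.02056709  97.50053279] [-0.0177 -0.0002  0.0019] [-0.0001 -0.0015 -0.0006]
```

```bash
python3 -m jog '-0.002 0 0.001 0 -0.0015 0;-0.0037 0 0.0019 0 -0.0015 0;-0.0057 0 0.0019 0 -0.0015 0;-0.0077 0 0.0019 0 -0.0015 0;-0.0097 0 0.0019 0 -0.0015 0;-0.0117 0 0.0019 0 -0.0015 0;-0.0117 0 0.0019 0 -0.0015 0;-0.0117 0 0.0019 0 -0.0015 0;-0.0117 0 0.0019 0 -0.0015 0'
python3 - <<'E'
from h import *
for d in(9,11,12.2):print(d,sw(d,15)[0],*goto(*sw(d,15)))
E
```

```text
time_s: 11.87
ee_pos: [461.5, 245.0, 98.9]
ee_rot: [-180.0, -15.1, 93.1]
force: [-1.8, 7.9, -1.1]
gripper_width: 27.2
9 [461.25690733 243.91376961  98.27698992] [-0.0024 -0.0006  0.0007] [ 0.0002 -0.0015 -0.0012]
11 [461.36541948 241.98496793  97.75935183] [-0.0064 -0.0006  0.0007] [ 0.0002 -0.0015 -0.0012]
12.2 [461.43052678 240.82768693  97.44876898] [-0.0088 -0.0006  0.0007] [ 0.0002 -0.0015 -0.0012]
```

```bash
python3 -m jog '-0.002 -0.0003 0.0005 0 -0.001 -0.001;-0.004 -0.0006 0.0007 0 -0.001 -0.001;-0.006 -0.0006 0.0007 0 -0.001 -0.001;-0.008 -0.0006 0.0007 0 -0.001 -0.001;-0.0095 -0.0006 0.0007 0 -0.001 -0.001;-0.0095 -0.0006 0.0007 0 -0.001 -0.001;-0.0095 -0.0006 0.0007 0 -0.001 -0.001'
python3 - <<'E'
from h import *
for d in(11,12.2):print(d,sw(d,15)[0],*goto(*sw(d,15)))
E
```

```text
time_s: 12.45
ee_pos: [461.7, 242.1, 98.3]
ee_rot: [180.0, -15.2, 93.1]
force: [-1.8, 10.2, -0.3]
gripper_width: 27.0
11 [461.36541948 241.98496793  97.75935183] [-0.0005 -0.0006  0.001 ] [ 0.0006 -0.0026 -0.0011]
12.2 [461.43052678 240.82768693  97.44876898] [-0.0029 -0.0006  0.0009] [ 0.0006 -0.0026 -0.0011]
```

```bash
python3 -m jog '-0.0015 -0.0003 0.0005 0 -0.001 0;-0.003 -0.0006 0.001 0 -0.0025 -0.001;-0.0045 -0.0006 0.001 0 -0.0025 -0.001;-0.0055 -0.0006 0.001 0 -0.0025 -0.001;-0.0055 -0.0006 0.001 0 -0.0025 -0.001;-0.0055 -0.0006 0.001 0 -0.0025 -0.001'
python3 - <<'E'
from h import *
s=state();w=calibration("wrist");save(grab_frame("wrist"),"w6");R=Ro.from_euler('xyz',s["ee_rot"],degrees=True)
print(s["force"],"pred barrel end/fixed tip px",proj(w,R.apply([[54.5,-.9,-10.4],[68.5,-.9,3.6]])+s["ee_pos"]))
im=cv2.imread("pics/w6.png",0).astype(int);print(im[180:196,318],im[140:165,318])
for d in(12.2,13):print(d,sw(d,15)[0],*goto(*sw(d,15)))
E
```

```text
time_s: 12.95
ee_pos: [461.7, 241.4, 98.1]
ee_rot: [179.9, -15.2, 93.1]
force: [-1.4, 10.1, -0.4]
gripper_width: 27.2
[-1.37060239 10.12199345 -0.44040087] pred barrel end/fixed tip px [[318.53876775 190.09424726]
 [318.50261804 154.44432911]]
[189 191 192 193 190 190 175 115  62  50  50  49  46  47  46  46] [205 203 202 201 198 198 196 198 198 198 195 197 193 192 190 193 190 192
 194 193 193 193 195 194 194]
12.2 [461.43052678 240.82768693  97.44876898] [-0.0014 -0.0007  0.0009] [ 0.0012 -0.0025 -0.0011]
13 [461.47393164 240.05616625  97.24171374] [-0.003  -0.0007  0.0009] [ 0.0012 -0.0025 -0.0011]
```

```bash
python3 - <<'E'
import cv2,numpy as np
for n in("w3","w4","w6"):
    im=cv2.imread(f"pics/{n}.png",0).astype(int);c=im[182:194,308:329].mean(1);print(n,np.round(c))
E
python3 -m jog '-0.003 -0.0005 0.001 0.001 -0.002 -0.001;-0.005 -0.0007 0.001 0.001 -0.0025 -0.001;-0.006 -0.0007 0.001 0.001 -0.0025 -0.001;-0.006 -0.0007 0.001 0.001 -0.0025 -0.001;-0.006 -0.0007 0.001 0.001 -0.0025 -0.001'
python3 - <<'E'
from h import *
for d in(12.2,13):print(d,sw(d,15)[0],*goto(*sw(d,15)))
print(state()["force"])
E
```

```text
w3 [176. 176. 175. 174. 160. 109.  62.  49.  49.  47.  45.  45.]
w4 [174. 175. 174. 173. 158. 108.  62.  49.  48.  47.  46.  45.]
w6 [177. 177. 176. 174. 155. 102.  59.  50.  48.  47.  45.  45.]
time_s: 13.42
ee_pos: [461.8, 240.6, 97.9]
ee_rot: [180.0, -15.2, 93.1]
force: [-1.8, 11.4, 0.5]
gripper_width: 27.4
12.2 [461.43052678 240.82768693  97.44876898] [ 0.0002 -0.0007  0.001 ] [ 0.0007 -0.0026 -0.0011]
13 [461.47393164 240.05616625  97.24171374] [-0.0014 -0.0007  0.001 ] [ 0.0007 -0.0026 -0.0011]
[-1.77432391 11.43365041  0.5466507 ]
```

No grip slip (the barrel edge moved only 0.1 px). The force gives d≈11.7 mm and the kinematics 12.3 mm. Next is the swing.

Run:
```python
from h import *
for th in(12,9,6,4,2,0):
    a,b=goto(*sw(12.4,th));print(th,np.round(a+[-.0042,0,.0008],4),b)
```

```text
12 [-0.0042 -0.0007  0.0094] [ 0.0006 -0.0359 -0.0011]
9 [-0.0045 -0.0007  0.0171] [ 0.0006 -0.0693 -0.0012]
6 [-0.0051 -0.0007  0.0247] [ 0.0006 -0.1026 -0.0012]
4 [-0.0058 -0.0007  0.0298] [ 0.0005 -0.1248 -0.0012]
2 [-0.0066 -0.0007  0.0348] [ 0.0005 -0.147  -0.0012]
0 [-0.0076 -0.0007  0.0399] [ 0.0005 -0.1693 -0.0012]
```

First I swing to 7°, the last angle at which the pin is still above the rim, then check.

```bash
python3 -m jog '-0.0042 -0.0004 0.004 0.0005 -0.012 -0.001;-0.0042 -0.0007 0.007 0.0005 -0.024 -0.001;-0.0042 -0.0007 0.0094 0.0005 -0.036 -0.001;-0.0043 -0.0007 0.012 0.0005 -0.047 -0.001;-0.0044 -0.0007 0.0145 0.0005 -0.058 -0.001;-0.0045 -0.0007 0.0171 0.0005 -0.069 -0.001;-0.0047 -0.0007 0.0197 0.0005 -0.081 -0.001;-0.005 -0.0007 0.0222 0.0005 -0.092 -0.001;-0.005 -0.0007 0.0222 0.0005 -0.092 -0.001;-0.005 -0.0007 0.0222 0.0005 -0.092 -0.001'
python3 - <<'E'
from h import *
s=state();print(s["ee_pos"],s["ee_rot"],s["force"],sw(12.4,7)[0])
for th in(7,6,4,2,0):
    a,b=goto(*sw(12.4,th));print(th,a,b)
R=Ro.from_euler('xyz',s["ee_rot"],degrees=True);p=np.radians(PSI);y=np.array([-np.sin(p),np.cos(p),0])
t=R.apply([68.5,-.9,3.6])+s["ee_pos"];print("fixed tip s,z",(t-np.r_[C,0])@y,t[2],"mouth",SF+144)
o=np.zeros((540,800,3),np.uint8)
for i,(c,u,v,k) in enumerate([("scene",430,210,12),("wrist",240,100,4)]):
    im=grab_frame(c);W=33*12//k;H=45*12//k;b=cv2.resize(im[v:v+H,u:u+W],None,fx=k,fy=k,interpolation=cv2.INTER_CUBIC);o[:b.shape[0],i*400:i*400+b.shape[1]]=b
save(o,"m7")
E
```

```text
time_s: 14.25
ee_pos: [461.8, 243.5, 87.5]
ee_rot: [179.9, -7.2, 93.1]
force: [-2.3, 10.3, 1.1]
gripper_width: 27.1
[461.76076549 243.47620143  87.46943174] [179.9196799   -7.19048826  93.12721448] [-2.26534815 10.31211879  1.07654737] [461.30438129 243.06992087  87.48181515]
7 [-0.0008 -0.001  -0.0001] [ 0.001  -0.0021 -0.001 ]
6 [-0.0007 -0.001   0.0024] [ 0.001  -0.0132 -0.001 ]
4 [-0.0006 -0.001   0.0075] [ 0.001  -0.0354 -0.0011]
2 [-0.0007 -0.001   0.0126] [ 0.001  -0.0577 -0.0011]
0 [-0.001  -0.001   0.0177] [ 0.001  -0.0799 -0.0011]
fixed tip s,z 66.90980320433748 92.47054000746746 mouth 70.0
```

View pics/m7.png

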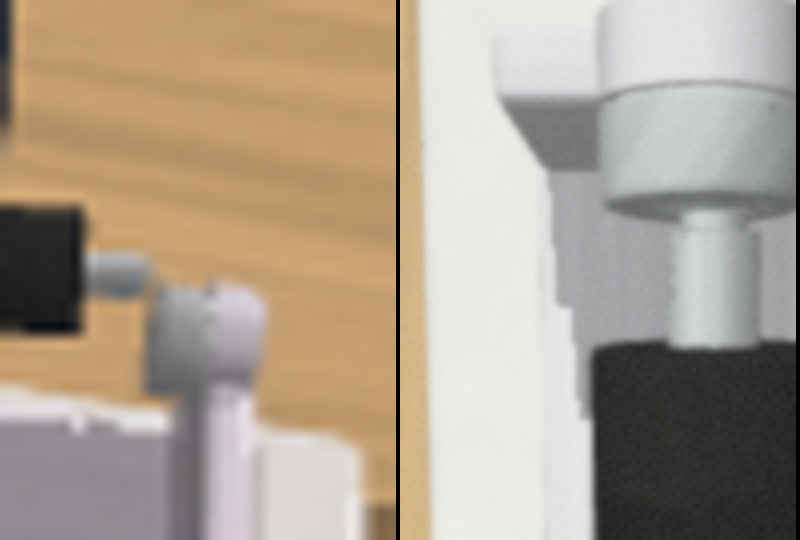

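The pin clears the left cup's mouth by about 3 mm. It sits about 2 mm to +x of the cup centre (wrist view), so I shift a little to -x and continue.

```bash
python3 -m jog '-0.005 -0.001 0.0008 0.001 -0.002 0;-0.0055 -0.002 0.0008 0.001 -0.002 -0.001;-0.0055 -0.0024 0.0032 0.001 -0.0132 -0.001;-0.0055 -0.0024 0.0058 0.001 -0.0244 -0.001;-0.0056 -0.0024 0.0083 0.001 -0.0354 -0.001;-0.0056 -0.0024 0.0083 0.001 -0.0354 -0.001;-0.0056 -0.0024 0.0083 0.001 -0.0354 -0.001'
python3 - <<'E'
from h import *
s=state();p=np.radians(PSI);y=np.array([-np.sin(p),np.cos(p),0]);R=Ro.from_euler('xyz',s["ee_rot"],degrees=True)
t=R.apply([68.5,-.9,3.6])+s["ee_pos"];print("fixed tip s,z",(t-np.r_[C,0])@y,t[2])
for th in(4,2,0):print(th,*goto(*sw(12.4,th,0,-.3)))
E
```

```text
time_s: 14.93
ee_pos: [461.6, 243.7, 84.0]
ee_rot: [179.8, -4.3, 93.1]
force: [-0.7, 10.6, -0.2]
gripper_width: 26.8
fixed tip s,z 67.30922160403601 85.49019361823007
4 [-0.0002 -0.0031  0.0005] [ 0.0018 -0.0032 -0.0012]
2 [-0.     -0.0031  0.0056] [ 0.0018 -0.0254 -0.0012]
0 [-0.0001 -0.0032  0.0107] [ 0.0018 -0.0476 -0.0013]
```

```bash
python3 -m jog '-0.005 -0.002 0.0015 0.001 -0.003 -0.001;-0.0052 -0.004 0.004 0.0018 -0.0143 -0.001;-0.0052 -0.004 0.0066 0.0018 -0.0254 -0.001;-0.0052 -0.004 0.0092 0.0018 -0.0365 -0.001;-0.0053 -0.004 0.0117 0.0018 -0.0476 -0.001;-0.0053 -0.004 0.0117 0.0018 -0.0476 -0.001;-0.0053 -0.004 0.0117 0.0018 -0.0476 -0.001;-0.0053 -0.004 0.0117 0.0018 -0.0476 -0.001'
python3 - <<'E'
from h import *
s=state();p=np.radians(PSI);y=np.array([-np.sin(p),np.cos(p),0]);R=Ro.from_euler('xyz',s["ee_rot"],degrees=True)
t=R.apply([68.5,-.9,3.6])+s["ee_pos"];print("fixed tip s,z",(t-np.r_[C,0])@y,t[2])
for th in(0,):print(th,*goto(*sw(12.4,th,0,-.3)))
save(grab_frame("wrist"),"w8");im=grab_frame("scene");save(im,"s8")
E
```

```text
time_s: 15.6
ee_pos: [461.4, 244.3, 78.9]
ee_rot: [179.7, -0.3, 93.1]
force: [-1.2, 10.2, -0.4]
gripper_width: 26.9
fixed tip s,z 67.88604725824159 75.71090666087963
0 [-0.0005 -0.0028  0.0006] [ 0.003  -0.0036 -0.001 ]
```

```bash
python3 -m jog '-0.004 -0.003 0.001 0.003 -0.0036 -0.001;-0.003 -0.0045 0.001 0.003 -0.0036 -0.001;-0.002 -0.0045 0.001 0.003 -0.0036 -0.001;-0.001 -0.0045 0.001 0.003 -0.0036 -0.001;0 -0.0045 0.001 0.003 -0.0036 -0.001;0.001 -0.0045 0.001 0.003 -0.0036 -0.001;0.002 -0.0045 0.001 0.003 -0.0036 -0.001;0.003 -0.0045 0.001 0.003 -0.0036 -0.001;0.003 -0.0045 0.001 0.003 -0.0036 -0.001'
cat > st.py <<'E'
from h import *
s=state();p=np.radians(PSI);y=np.array([-np.sin(p),np.cos(p),0]);R=Ro.from_euler('xyz',s["ee_rot"],degrees=True)
t=R.apply([68.5,-.9,3.6])+s["ee_pos"];print("fixed tip s,z",(t-np.r_[C,0])@y,t[2],s["torque"])
print(*goto(*sw(4,0,0,-.3)))
E
python3 st.py
```

```text
time_s: 16.45
ee_pos: [461.0, 247.8, 79.2]
ee_rot: [179.7, -0.3, 93.2]
force: [0.7, 8.4, -2.8]
gripper_width: 27.2
fixed tip s,z 71.40061088667282 75.9296046349061 [ 1.36341818 -0.07305355  0.09759809]
[ 0.0092 -0.0023  0.0013] [ 0.0031 -0.0028 -0.0006]
```

```bash
python3 -m jog '-0.001 -0.002 0.002 0.003 -0.003 0;0 -0.0035 0.002 0.003 -0.003 0;0.001 -0.0035 0.002 0.003 -0.003 0;0.002 -0.0035 0.002 0.003 -0.003 0;0.003 -0.0035 0.002 0.003 -0.003 0;0.004 -0.0035 0.002 0.003 -0.003 0;0.004 -0.0035 0.002 0.003 -0.003 0'; python3 st.py
```

```text
time_s: 17.03
ee_pos: [460.7, 251.1, 78.9]
ee_rot: [179.7, -0.1, 93.2]
force: [-0.1, 6.1, -2.4]
gripper_width: 27.1
fixed tip s,z 74.71771025410038 75.48523245099416 [ 0.85121241 -0.07855314  0.14259703]
[ 0.0026 -0.0022  0.0006] [ 0.0028 -0.0016 -0.0006]
```

```bash
python3 -m jog '0.001 -0.002 0.001 0.003 -0.0016 0;0.002 -0.003 0.001 0.003 -0.0016 0;0.003 -0.003 0.001 0.003 -0.0016 0;0.0035 -0.003 0.001 0.003 -0.0016 0;0.0035 -0.003 0.001 0.003 -0.0016 0'; python3 st.py;python3 -m jog '0.001 0 0 0 0 0;0.0015 0 0 0 0 0;0.002 0 0 0 0 0;0.0025 0 0 0 0 0;0.0025 0 0 0 0 0'; python3 st.py
```

```text
time_s: 17.45
ee_pos: [460.7, 252.3, 78.9]
ee_rot: [179.8, 0.0, 93.2]
force: [4.7, -2.3, -0.2]
gripper_width: 26.9
fixed tip s,z 75.86674034243241 75.2803161243884 [-0.3550437  -0.80877429 -0.05776461]
[ 0.0003 -0.0022  0.0007] [ 0.0019  0.0004 -0.0002]
time_s: 17.87
ee_pos: [460.7, 252.4, 79.0]
ee_rot: [179.8, 0.2, 93.2]
force: [2.9, -4.6, 0.5]
gripper_width: 27.0
fixed tip s,z 75.95153024827262 75.1597195809 [-0.83211542 -0.54772756 -0.05491136]
[ 0.0001 -0.0023  0.0007] [0.0019 0.0018 0.0002]
```

The tip stopped at s≈75.9 on the floor, and the spring force no longer goes through the gripper. I'll relax the residual push and take a look before opening.

```bash
python3 -m jog '-0.0005 0.001 0 0 -0.001 0;-0.0005 0.001 0 0 -0.001 0;-0.0005 0.001 0 0 -0.001 0;-0.0005 0.001 0 0 -0.001 0'
python3 - <<'E'
from h import *
o=np.zeros((540,800,3),np.uint8)
for i,(c,u,v,k,W,H) in enumerate([("scene",375,205,4,99,60),("side",255,135,6,66,80),("wrist",240,80,3,130,95)]):
    im=grab_frame(c);b=cv2.resize(im[v:v+H,u:u+W],None,fx=k,fy=k,interpolation=cv2.INTER_CUBIC);X,Y=[(0,0),(400,0),(0,245)][i];b=b[:540-Y,:400];o[Y:Y+b.shape[0],X:X+b.shape[1]]=b
save(o,"m9")
E
python3 st.py
```

```text
time_s: 18.2
ee_pos: [460.8, 252.3, 78.8]
ee_rot: [179.9, 0.3, 93.2]
force: [0.4, 0.2, 0.5]
gripper_width: 26.9
fixed tip s,z 75.78857702825184 74.94291922048896 [ 0.08003037  0.03331996 -0.07424671]
[ 0.0004 -0.0026  0.0005] [0.0015 0.0028 0.0002]
```

View pics/m9.png

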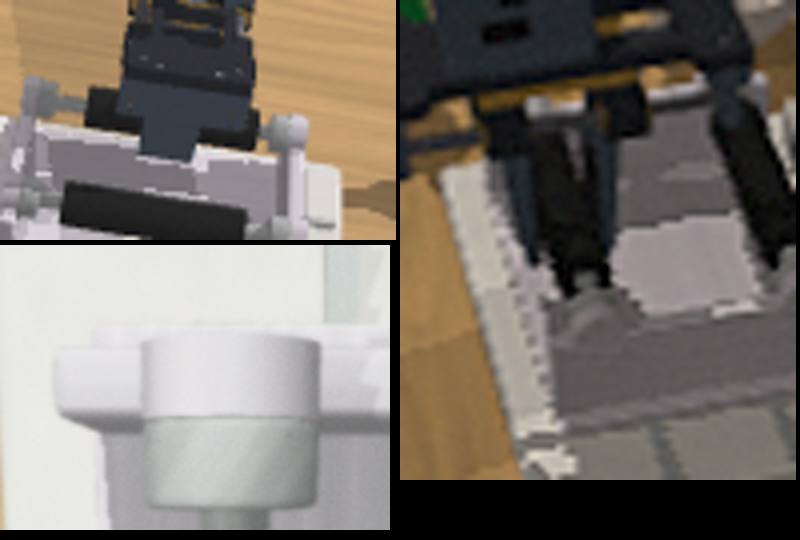

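Both pins are in the cups: the fixed pin enters the left cup centred (wrist 233 vs 235), and the sprung pin is in the right cup. Wrist force is about 0, so the cups carry the weight. I'll ease the grip, open, and withdraw upwards.

```bash
python3 -m jog '0 0 0 0 0 0;0 0 0 0 0 0;0 0 0 0 0 0' - 6 && python3 -m jog '0 0 0 0 0 0;0 0 0 0 0 0;0 0 0 0 0 0;0 0 0 0 0 0;0 0 0 0 0 0;0 0 0 0 0 0' 0.2 && python3 -m jog '0 0 -0.01 0 0 0;0 0 -0.03 0 0 0;0 0 -0.07 0 0 0;0 0 -0.12 0 0 0;0 0 -0.18 0 0 0;0 0 -0.24 0 0 0;-0.05 0 -0.3 0 0 0;-0.12 0 -0.35 0 0 0;-0.2 0 -0.4 0 0 0;-0.2 0 -0.4 0 0 0;-0.2 0 -0.4 0 0 0;-0.2 0 -0.4 0 0 0'
python3 - <<'E'
from h import *
w=calibration("wrist");o=np.zeros((540,800,3),np.uint8)
for i,(c,u,v,k,W,H) in enumerate([("scene",375,205,4,99,60),("side",255,135,6,66,80),("wrist",230,80,2,200,147)]):
    im=grab_frame(c);b=cv2.resize(im[v:v+H,u:u+W],None,fx=k,fy=k,interpolation=cv2.INTER_CUBIC);X,Y=[(0,0),(400,0),(0,245)][i];b=b[:540-Y,:400];o[Y:Y+b.shape[0],X:X+b.shape[1]]=b
save(o,"m10")
E
```

```text
time_s: 18.6
ee_pos: [460.8, 252.2, 78.8]
ee_rot: [179.9, 0.3, 93.2]
force: [0.7, 0.9, -0.1]
gripper_width: 27.7
time_s: 19.1
ee_pos: [460.8, 252.2, 78.8]
ee_rot: [179.9, 0.3, 93.2]
force: [-0.5, -0.7, 0.6]
gripper_width: 54.9
time_s: 20.1
ee_pos: [465.7, 153.5, 279.5]
ee_rot: [179.9, 0.2, 93.2]
force: [0.4, 0.5, -0.3]
gripper_width: 54.8
```

View pics/m10.png

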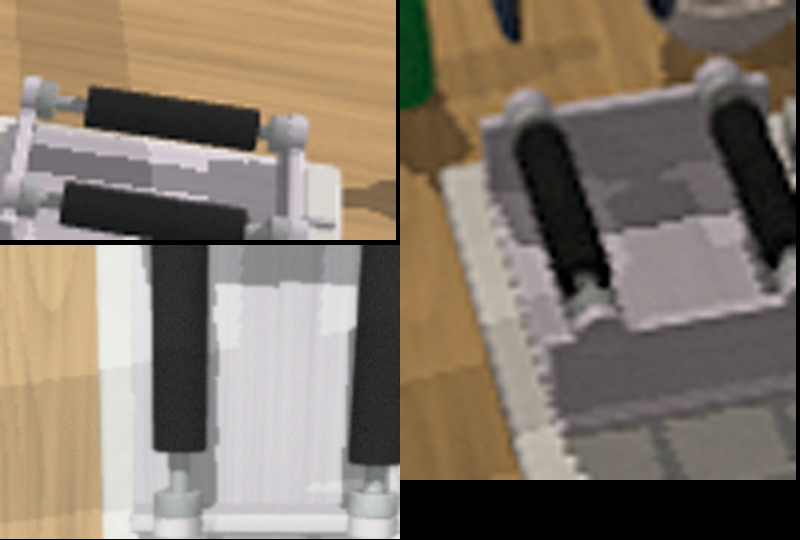

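The roller lies between both cups, parallel to the second roller, with both pins seated. The gripper is clear and empty.

```bash
python3 -c "
from workcell import *
print(job_done())"
```

```text
the job is handed in; nothing more can be done
None
```

The black roller is back in the empty seat with both pins in the cups, and I handed the job in at about 20 s of the 59 s.

**What I did:** I took the roller from the tray at mid-barrel and set the sprung pin into the right cup (-y end), tilted 15°. I pressed it in about 12 mm and swung the fixed end down in line with the left cup. Then I let the spring out in small steps. The fixed tip stopped on the pocket floor, 75.9 mm from the seat centre on the fitted axis where I expected about 76.

**Last checks:**
- **Seating:** The wrist force was close to zero before I opened the gripper. After I withdrew, the scene, side and wrist pictures showed the roller between both cups, parallel to the second roller, with the robot touching nothing.
- **Bystanders:** I met no unexpected contact, but took no full-frame picture at the end to check the other things.

**What disagreed:**
- **Spring travel:** At full press it came to 11.7 mm from the force and 12.3 mm from the arm's position. Both lie between the 10 mm needed and the 14 mm stop.
- **Carriage shift:** My fit put it at 10.7 mm, slightly over the stated 10 mm. The contacts agreed with it to about 1 mm.
- **Side push:** At the end of the release there was a short push of up to about 5 N on the cup. I relaxed it to near zero before opening.

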